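# Close, latch and switch over the leak-test chamber

### The job

Close the leak-test chamber: first slide its end cover along the rods up to the seal, then swing the latch's wire loop over the keeper on the cover, and press the latch lever down over centre until it lies flat and the cover is drawn tight. Then put it on air: flip the clear guard on the air box back so that it stays open, and turn the selector knob beneath it clockwise to its stop. Leave the tools and instruments around them where they are.

Things in the scene. Friction and masses are not known exactly. Their poses are not given: they have to be found in the camera images.
- rig: Fixed aluminium leak-test chamber. Origin on the table under the housing's sealing face; y points from housing to cover. Mm: base x +-80, y -185..150; housing x +-65, y -170..0; end cover at y > 0 on two brass rods (z 42); rod end block y 134..148, 62 high. Flat tops at z 125 with a draw latch across the joint at x 0, and a stub 20 high at (45, -150). Stands left or right of the air box.
- cover (a joint): Slide of the end cover along the rig's y (m): about 0.001 = drawn tight by the latch, 0.003 = just touching the rubber seal, larger = open (starts 0.025 to 0.05, stop 0.055). It stays where it is left; friction about 3 N; the seal resists with about 6 N per mm below 0.003.
- cover_face (a point): On the cover's flat outer face (130 mm wide, facing the rig's +y), in its middle, 15 mm below the top edge: the place to push it shut towards -y. Moves with the cover. The cover is 53 mm thick (y).
- keeper (a point): Steel hook on the cover's top, 26 mm wide (x), 14 mm high, its lip pointing to the rig's +y. This point is where the middle of the loop's bar sits when hooked: 3.5 mm beyond the hook's upright, 7 mm above the cover's top, under the lip (10.5 to 14 mm above the top, reaching 1.5 mm beyond this point). Axes as the rig's. Moves with the cover.
- lever_pivot (a point): Latch lever's hinge axis (along the rig's x), on the housing: at rig (0, -24, 138) mm.
- lever (a joint): Latch lever (rad): 0 = flat, pointing to the rig's -y, latched; pi/2 = upright; up to 2.1 leaning to the cover. Starts 1.7 to 2.0, stays where left. Steel plate 26 mm wide, 75 mm long from its hinge; outer face (upper when flat) 7 mm off the hinge axis, end curl up to 10 mm. Hooked, pressing 60 mm from the hinge takes up to 13 N until dead centre near 0.3; past it, it snaps down and holds.
- lever_end (a point): On the lever's outer face in the middle of its width, 70 mm from the hinge. z axis: out of that face (up when flat).
- loop (a joint): Angle of the wire loop on the lever (rad): the loop's elevation above the rig's +y = loop - lever. 4.0 = stop, tipped back behind the upright lever, where it starts and rests; pushed past upright it falls over by itself towards the cover. Hinged on the lever 20 mm from the lever's hinge towards its end (and 3 mm below the hinge axis when flat).
- loop_bar (a point): Middle of the loop's cross bar, 7 mm round, along the rig's x, 62 mm from the loop's hinge; legs 6 mm round at x = +-20 mm. It starts in the air 75 to 95 mm above the housing top, on the -y side of the lever, and swings clear over the lever's end. With the cover at the seal it lands on the cover 8 to 17 mm beyond the keeper point.
- panel: Air box fixed on the table, grey, 160 mm (x) x 200 mm (y) x 80 mm high, origin under its middle; a pressure gauge 52 mm across stands 20 mm over its top at (15, 62). The guard and selector knob are on its top.
- guard (a joint): Clear flip guard over the knob (rad): 0 = shut, 1.9 = stop, swung back; beyond about 1.1 it falls open by itself and stays, below that it falls shut. Box 90 mm (x) x 84 mm (y) x 52 mm high, 0.1 kg.
- guard_hinge (a point): Guard's hinge axis (along the air box's y) at its rear lower edge: air box (53, -30, 82) mm.
- guard_tab (a point): On the guard's lift tab, where to take it: a grey bar 40 mm long (x), 16 mm wide (y), 8 mm thick, sticking out of the guard's front (-x) wall 30 mm above the hinge's level, from 90 to 130 mm in front of the hinge; this point is 113 mm in front of it, mid-width. Moves with the guard.
- knob (a joint): Selector angle (rad): 0 = white mark to the air box's front (-x); grows clockwise seen from above to the stop at 1.05. Starts 0 to 0.12; light friction, stays where it is left.
- knob_grip (a point): On the knob's axis (vertical, at air box (8, -30)) at grip height: black knob with a bar grip 42 mm long (air box's x at angle 0), 14 mm thick, from 94 up to 124 mm above the table; this point at 117 mm. Turns with the knob.
- vblock: Bystander, leave alone: dark steel V-block 50 x 60 mm, 42 mm high. Origin at its underside.
- step_block: Bystander, leave alone: drilled steel setting block 75 x 50 x 25 mm. Origin at its underside.
- micrometer: Bystander, leave alone: outside micrometer lying flat, 140 mm long, 16 mm high. Origin at its underside.
- hex_key: Bystander, leave alone: dark L-shaped hex key lying flat, 98 mm long, 8 mm thick. Origin at its underside.
- screwdriver: Bystander, leave alone: screwdriver lying flat, 170 mm long. Origin at its underside.
- tray: Bystander, leave alone: grey parts tray 90 x 130 mm, 30 mm high. Origin at its underside.

How it is judged:
On the way, in this order (a step that is already met when the one before it is completed fails the run):
1. the end cover is up to the seal (within 2 mm of touching it) (value of joint cover below 0.005 m), for 0.2 s.
2. the loop's bar lies over and behind the keeper, below its lip's top (y of loop_bar in the frame of keeper between -0.003 and 0.03 m and z of loop_bar in the frame of keeper below 0.003 m), for 0.2 s.
3. the lever is flat with the loop in the keeper and the cover drawn tight (value of joint lever below 0.1 rad and value of joint cover below 0.0022 m and y of loop_bar in the frame of keeper between -0.003 and 0.003 m and z of loop_bar in the frame of keeper between -0.006 and 0.003 m), for 0.2 s.
4. the guard is swung back and open (all of step 3 and value of joint guard above 1.6 rad), for 0.2 s.
5. the selector is at its clockwise stop with the guard still open (value of joint knob above 0.95 rad and value of joint guard above 1.6 rad), for 0.2 s.
At the end, for the whole second after the job is handed in: The lever is flat (under 0.1 rad), the loop's bar sits in the keeper (within 3 mm), the cover is drawn tight (slide under 2.2 mm), the guard stands open (over 1.6 rad) and the selector is at its clockwise stop (over 0.95 rad of 1.05), all at rest (all of step 3 and all of step 5 and velocity of joint each of lever, guard, knob below 0.05 rad/s); the robot touches nothing.
It fails at once if a tool or instrument is pushed away (over 40 mm) (distance of any of vblock, step_block, micrometer, hex_key, screwdriver, tray from where it was at the start of the episode above 0.04 m).
It also fails if it takes over 67 s, if anything falls off the work surface, if the arm or the gripper's body presses on something with over 40 N, if the wrist force passes 120 N, or if a joint passes its speed limit or range.

### The arm

A 6-joint arm with a two-finger parallel gripper is mounted at the origin on the work surface. World frame = base frame: x ahead of the robot, y to its left, z up, the work surface at z = 0. Lengths are in m, angles in rad, forces in N, time in s.
With the tool pointing down it reaches from about 0.35 to 0.975 m from the base axis. Payload 7.1 kg.
Tool frame: the origin (TCP) lies midway between the tips of the shut fingers; the grasp point (between the pads) lies 19 mm behind it; z points along the fingers, x is the direction in which the jaws open and shut, and the axes are right-handed (so a half turn about z gives the same grasp; the last joint's range is limited). The gripper opens to 88 mm and grips with 3 to 60 N. Pads are 20 mm wide; open, the fingers measure 115 mm over their backs; the gripper's body (75 mm by 178 mm) begins 61 mm behind the grasp point.
Start: joints at [1.22, 0.423, 1.63, -0, 1.089, -0.019], TCP at [0.204, 0.591, 0.2] pointing down, gripper open.
Joint ranges: [-3, 3], [-0.9, 2.11], [0.09, 2.58], [-1.31, 4.45], [0.11, 2.69], [-2.54, 2.54]. Speed limits (rad/s): [2.39, 2.39, 3.01, 3.14, 3.14, 3.14].

### API

Orientations are given as a unit quaternion [w, x, y, z].
In Python, from station import move_pose, movel, movej, command_gripper, wait, inverse_kinematics, read_camera, camera_info, MotionError, job_done, get_time, get_joint_pos, get_qvel, get_effort, get_tcp_pos, get_ee_rot, get_ft_force, get_ft_torque, get_grip_width gives the robot as it stands. Calls block until the motion is done:
- move_pose(position, orientation): joint-space move of the TCP to a pose.
- movel(position, frame=None, v=0.15, until_force=None): straight line of the TCP; frame=None keeps the orientation; v is the mean speed in m/s. With until_force (N) it stops when the force on the tool has changed by that much, and returns True; else False.
- movej(angles): joint-space move.
- command_gripper(opening): opening from 0.0 (shut) to 1.0 (fully open); the grip force is fixed at half the most; returns when the fingers have stopped.
- wait(seconds).
- inverse_kinematics(position, orientation): joint angles nearest the present ones, or None.
- read_camera(name): name is "side" or "top" or "wrist"; returns the picture (420x560x3 uint8, red, green, blue); there is no depth.
- camera_info(name): a dict with "intrinsics" (3x3 intrinsics, pixels), "T" (4x4, takes a point from camera to world coordinates); the wrist camera has in their place "tool_from_camera" (4x4, takes a point from camera to tool coordinates, whose origin is the TCP and whose axes are the tool frame's). Camera axes: x right, y up, looking along -z (the intrinsics and any distortion apply to the point x, -y, -z); pixel columns grow to the right and rows downward; lengths in m; the calibration is good to about 2 mm. The wrist camera is an equidistant fisheye: a pixel r from the principal point sees the ray r / f radians off the axis. A picture is of the moment at which its call begins: read the wrist's pose just before it. camera_info takes no time and is no camera call.
A pose or a line that the arm cannot do raises MotionError and nothing moves.
- job_done(): hands the job in, once; it reports no verdict.
Readings, each from a call of its own:
- get_time(): time.
- get_joint_pos(): joint angles.
- get_qvel(): joint speeds.
- get_effort(): joint torques, N m.
- get_tcp_pos(): TCP position.
- get_ee_rot(): TCP orientation.
- get_ft_force(): force on the tool from outside, world axes, zero at the start.
- get_ft_torque(): the same for the moment, N m.
- get_grip_width(): opening from 0.0 (shut) to 1.0 (fully open).
Only numpy, scipy, OpenCV 4.12 (cv2) and the standard library are available. Lean on these libraries where they do the work, as an engineer would, in place of code of your own. Each camera call takes 0.05 s, during which the arm holds its last target.

## Working session

There is one attempt and no reset: what is moved stays moved. The work goes in short steps, each a Python script; the robot and the scene stay as the last script left them, time stands still between calls to the robot, and variables do not carry over. Pictures are saved under pics/ and viewed, and the job is handed in when it is done.

```bash
ls; mkdir -p pics; python3 - <<'E'
from station import *
import cv2, numpy as np
np.set_printoptions(precision=4,suppress=True)
for n in ["side","top","wrist"]:
    im=read_camera(n); cv2.imwrite(f"pics/{n}0.png",im[:,:,::-1]); print(n,camera_info(n))
print(get_time(),get_tcp_pos(),get_ee_rot(),get_ft_force())
E
```

```text
pics
side {'intrinsics': array([[384.512 ,   0.    , 281.0142],
       [  0.    , 384.512 , 204.6072],
       [  0.    ,   0.    ,   1.    ]]), 'T': array([[ 0.7202,  0.3886, -0.5748, -0.0624],
       [-0.6938,  0.4003, -0.5987, -0.6853],
       [-0.0026,  0.8299,  0.5579,  0.6645],
       [ 0.    ,  0.    ,  0.    ,  1.    ]])}
top {'intrinsics': array([[517.8704,   0.    , 279.9641],
       [  0.    , 517.8704, 212.0908],
       [  0.    ,   0.    ,   1.    ]]), 'T': array([[-0.0031,  0.978 , -0.2085,  0.2224],
       [-1.    , -0.004 , -0.0042, -0.0594],
       [-0.0049,  0.2085,  0.978 ,  1.51  ],
       [ 0.    ,  0.    ,  0.    ,  1.    ]])}
wrist {'intrinsics': array([[325.1923,   0.    , 280.7067],
       [  0.    , 325.1923, 203.9422],
       [  0.    ,   0.    ,   1.    ]]), 'tool_from_camera': array([[ 1.    ,  0.0004, -0.0008,  0.0002],
       [ 0.0001, -0.9536, -0.3011, -0.0824],
       [-0.0009,  0.3011, -0.9536, -0.1842],
       [ 0.    ,  0.    ,  0.    ,  1.    ]])}
0.15 [0.2034 0.5905 0.1994] [ 0.0003  0.8142  0.5806 -0.0005] [ 0.4291 -0.4516  0.0971]
```

View pics/side0.png

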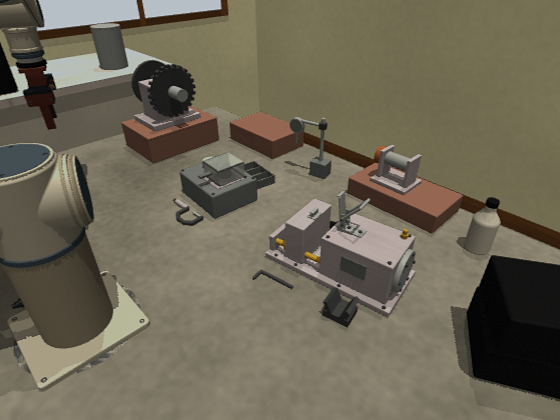

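View pics/top0.png

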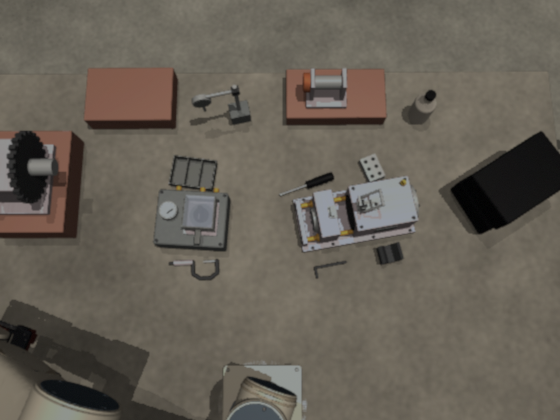

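View pics/wrist0.png

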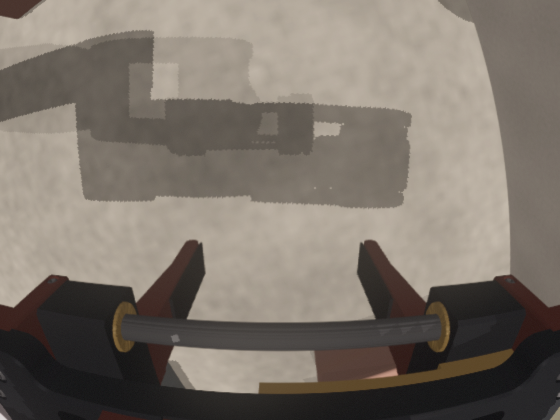

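The side and top views show the air box at about (192,218) in the top picture and the rig at about (357,215), with its cover to the left (world +y). I'll enlarge both areas.

```bash
python3 - <<'E'
import cv2
t=cv2.imread("pics/top0.png"); s=cv2.imread("pics/side0.png")
def c(im,x0,y0,x1,y1,k,n): cv2.imwrite(f"pics/{n}.png",cv2.resize(im[y0:y1,x0:x1],None,fx=k,fy=k,interpolation=cv2.INTER_CUBIC))
c(t,285,165,425,260,5.7,"t_rig"); c(t,145,150,245,285,4.4,"t_box"); c(s,255,185,425,320,4.4,"s_rig"); c(s,165,145,285,235,6,"s_box")
E
```

```text
(no output)
```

View pics/t_rig.png

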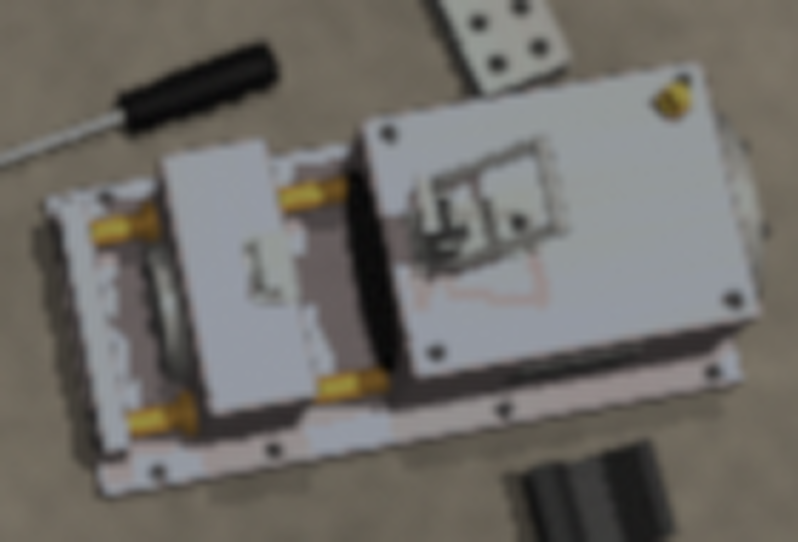

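View pics/t_box.png

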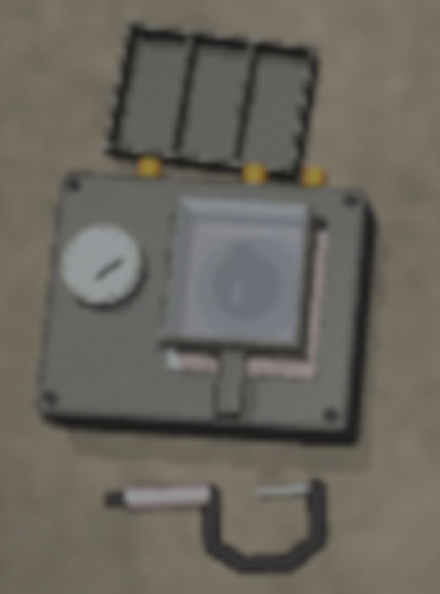

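View pics/s_rig.png

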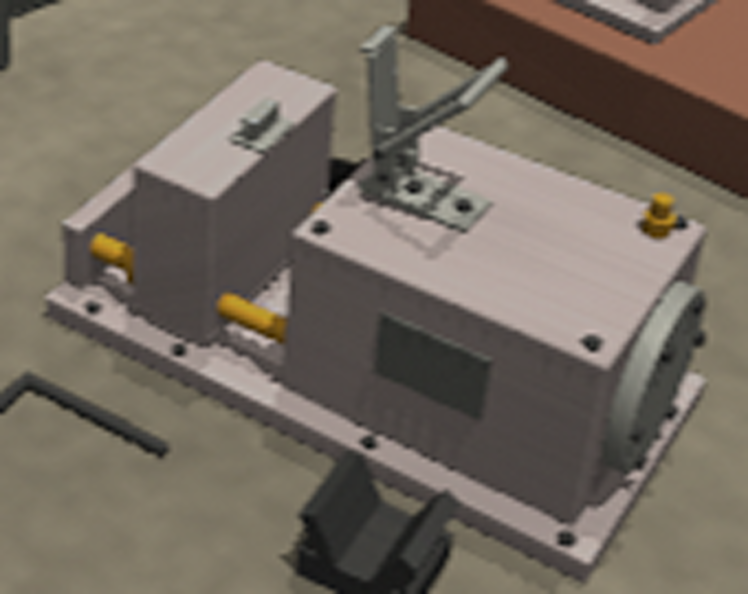

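View pics/s_box.png

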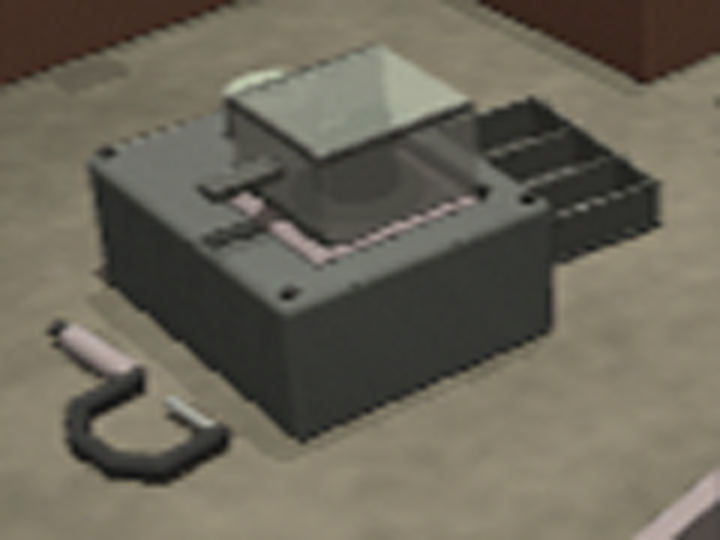

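```bash
cat > h.py <<'E'
from station import *
import numpy as np, cv2
from scipy.optimize import least_squares
from scipy.spatial.transform import Rotation as R
np.set_printoptions(precision=4,suppress=True)
def proj(name,P):
    ci=camera_info(name); K=ci["intrinsics"]; T=np.linalg.inv(ci["T"])
    p=np.atleast_2d(P)@T[:3,:3].T+T[:3,3]
    return np.c_[K[0,0]*p[:,0]/-p[:,2]+K[0,2], K[1,1]*-p[:,1]/-p[:,2]+K[1,2]]
def wpose(): return np.array(get_tcp_pos()),np.array(get_ee_rot())
def wproj(P,pose):
    p0,q=pose; Rm=R.from_quat(q[[1,2,3,0]]).as_matrix()
    ci=camera_info("wrist");K=ci["intrinsics"];T=np.linalg.inv(ci["tool_from_camera"])
    t=(np.atleast_2d(P)-p0)@Rm; c=t@T[:3,:3].T+T[:3,3]; d=c*[1,-1,-1]
    rho=np.hypot(d[:,0],d[:,1]); th=np.arctan2(rho,d[:,2])
    return np.c_[K[0,0]*th*d[:,0]/rho+K[0,2],K[1,1]*th*d[:,1]/rho+K[1,2]]
def unc(p,x0,y0,k): return np.array([x0,y0])+(np.array(p)+.5)/k-.5
def w(pose,P):
    x,y,a=pose; P=np.atleast_2d(P).astype(float); c,s=np.cos(a),np.sin(a)
    return np.c_[x+c*P[:,0]-s*P[:,1],y+s*P[:,0]+c*P[:,1],P[:,2]]
E
python3 - <<'E'
from h import *
H=np.array([[65,0,125],[-65,0,125],[65,-170,125],[-65,-170,125]])/1e3
ht=unc([(363,125),(415,378),(697,63),(762,312)],285,165,5.7)
Hs=H[[1,3,2,0]]; hs=unc([(293,235),(605,365),(703,232),(430,130)],255,185,4.4)
C=np.array([[65,53,125],[65,0,125],[-65,53,125],[-65,0,125]])/1e3
ct=unc([(163,157),(268,140),(213,415),(318,395)],285,165,5.7)
cs=unc([(265,62),(335,92),(135,172),(213,198)],255,185,4.4)
def f(v,full=True):
    d=np.array([0,v[3],0])
    a=proj("top",w(v[:3],H))-ht; b=proj("side",w(v[:3],Hs))-hs
    c=proj("top",w(v[:3],C+d))-ct; e=proj("side",w(v[:3],C+d))-cs
    return np.r_[a,c,b,e].ravel()
r=least_squares(f,[.5,-.2,.17,.04]); print(r.x); print(r.fun.reshape(-1,2))
B=np.array([[80,100,80],[80,-100,80],[-80,-100,80],[-80,100,80]])/1e3
bt=unc([(62,172),(372,190),(350,432),(40,418)],145,150,4.4)
Bs=B[[2,3,1]]; bs=unc([(292,315),(92,155),(550,215)],165,145,6)
g=lambda v:np.r_[proj("top",w(v,B))-bt,proj("side",w(v,Bs))-bs].ravel()
r=least_squares(g,[.5,.2,0]); print(r.x); print(r.fun.reshape(-1,2))
E
```

```text
[ 0.5279 -0.2528  0.1706  0.0459]
[[-0.2506 -0.9804]
 [ 0.2133  0.3073]
 [ 1.2771 -0.4293]
 [ 0.5676  1.1914]
 [-0.3336 -0.554 ]
 [ 0.1194 -0.8131]
 [-0.1705  0.073 ]
 [ 0.6325  0.224 ]
 [-0.6847  0.0692]
 [ 0.9313  1.9668]
 [ 1.7782 -0.6138]
 [-4.0722 -3.0645]
 [-0.7833 -0.5256]
 [ 1.2191 -0.5817]
 [-0.7784 -1.2216]
 [ 0.2993  1.0222]]
[ 0.5118  0.196  -0.062 ]
[[ 0.6306 -0.2878]
 [-0.0026 -0.46  ]
 [ 0.4398  0.202 ]
 [-0.5229 -0.7568]
 [-0.9757  0.5912]
 [-1.7873  0.9324]
 [ 1.3842 -1.4292]]
```

```bash
cat >> h.py <<'E'
def qdown(a):
    "tool down, tool x at world yaw a"
    M=np.array([[np.cos(a),np.sin(a),0],[np.sin(a),-np.cos(a),0],[0,0,-1.]])
    q=R.from_matrix(M).as_quat(); return [q[3],q[0],q[1],q[2]]
E
python3 - <<'E'
from h import *
H=np.array([[65,0,125],[-65,0,125],[65,-170,125],[-65,-170,125]])/1e3
rig=np.array([0.5279,-0.2528,0.1706])
box=[0.5118,0.196,-0.062]
def ik(p,a): 
    return inverse_kinematics(list(p),qdown(a))
print("push",ik(w(rig,[0,.12,.1])[0],rig[2]), ik(w(rig,[0,.066,.1])[0],rig[2]))
print("loop",ik(w(rig,[0,-.09,.21])[0],rig[2]),"lev",ik(w(rig,[0,-.08,.145])[0],rig[2]))
print("tab",ik(w(box,[-.06,-.03,.1])[0],box[2]+np.pi/2))
print("knob",ik(w(box,[.008,-.03,.1])[0],box[2]+np.pi/2),ik(w(box,[.008,-.03,.1])[0],box[2]+np.pi/2-1.1))
v=w(rig,[0,.03,.36])[0]
print(ik(v,rig[2]))
move_pose(list(v),qdown(rig[2]))
command_gripper(0.0)
p=wpose(); im=read_camera("wrist"); cv2.imwrite("pics/w1.png",im[:,:,::-1]); print(p,get_time())
np.save("w1pose.npy",np.r_[p[0],p[1]])
E
```

```text
push [-0.2818  0.4231  1.9188 -0.      0.7997 -0.4524] [-0.3702  0.4531  1.8647 -0.      0.8238 -0.5408]
loop [-0.5798  0.4369  1.5828 -0.      1.1219 -0.7504] lev [-0.5683  0.5007  1.6458 -0.      0.995  -0.7389]
tab [ 0.336   0.3695  2.013  -0.      0.759  -1.1728]
knob [ 0.2875  0.4458  1.878  -0.      0.8178 -1.2213] [ 0.2875  0.4458  1.878  -0.      0.8178 -0.1213]
[-0.4245  0.1941  1.5773 -0.      1.3702 -0.5951]
(array([ 0.5228, -0.2233,  0.36  ]), array([ 0.    ,  0.9964,  0.0852, -0.    ])) 4.6583
```

View pics/w1.png

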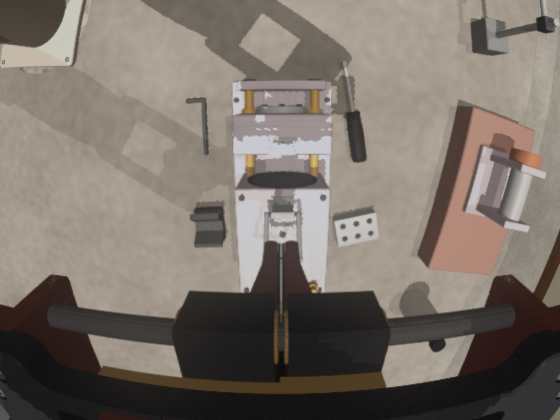

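```bash
python3 - <<'E'
import cv2
t=cv2.imread("pics/w1.png")
def c(im,x0,y0,x1,y1,k,n): cv2.imwrite(f"pics/{n}.png",cv2.resize(im[y0:y1,x0:x1],None,fx=k,fy=k,interpolation=cv2.INTER_CUBIC))
c(t,220,70,345,215,4,"w1a"); c(t,220,170,345,305,4.4,"w1b")
E
```

```text
(no output)
```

View pics/w1a.png

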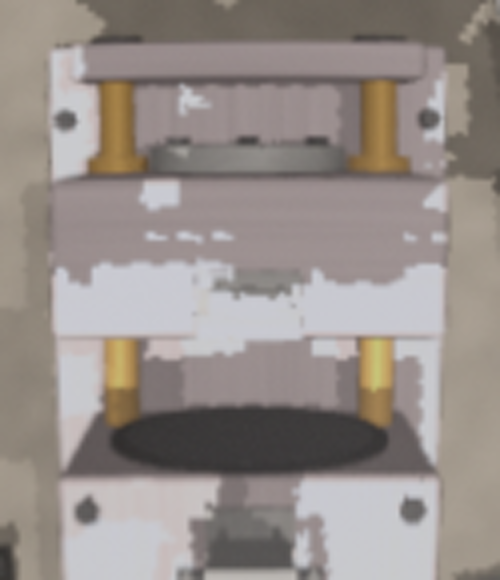

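View pics/w1b.png

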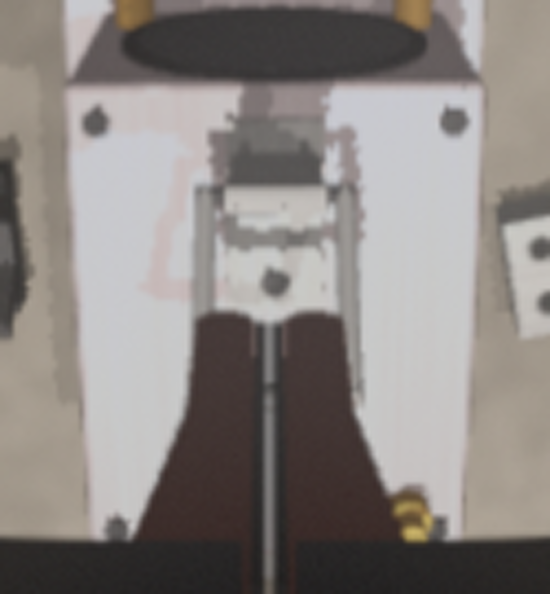

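```bash
python3 - <<'E'
from h import *
W=np.load("w1pose.npy"); pose=(W[:3],W[3:])
H=np.array([[65,0,125],[-65,0,125],[65,-170,125],[-65,-170,125]])/1e3
ht=unc([(363,125),(415,378),(697,63),(762,312)],285,165,5.7)
Hs=H[[1,3,2]]; hs=unc([(293,235),(605,365),(703,232)],255,185,4.4)
C=np.array([[65,53,125],[65,0,125],[-65,53,125],[-65,0,125]])/1e3
ct=unc([(163,157),(268,140),(213,415),(318,395)],285,165,5.7)
cs=unc([(265,62),(335,92),(135,172),(213,198)],255,185,4.4)
Hw=H[[0,1]]; hw=unc([(438,475),(62,478)],220,70,4)
cw=unc([(448,180),(441,338),(53,178),(53,335)],220,70,4)
def parts(v):
    d=np.array([0,v[3],0])
    return (np.r_[proj("top",w(v[:3],H))-ht,proj("top",w(v[:3],C+d))-ct], np.r_[proj("side",w(v[:3],Hs))-hs,proj("side",w(v[:3],C+d))-cs],
      np.r_[wproj(w(v[:3],Hw),pose)-hw,wproj(w(v[:3],C+d),pose)-cw])
for sel in [(0,),(1,),(2,),(0,1,2)]:
    r=least_squares(lambda v:np.concatenate([parts(v)[i].ravel() for i in sel]),[.53,-.25,.17,.045]); print(sel,r.x,np.abs(r.fun).max())
print(parts(r.x)[2])
E
```

```text
(0,) [ 0.5275 -0.2516  0.1778  0.045 ] 0.8808232181791311
(1,) [ 0.5276 -0.2506  0.1768  0.0433] 1.3511814813917908
(2,) [ 0.5299 -0.2503  0.1689  0.0468] 1.6961815606325104
(0, 1, 2) [ 0.5292 -0.2506  0.1698  0.0462] 2.189631906493844
[[ 0.6041  0.6237]
 [-2.1896 -0.2053]
 [ 0.432   0.0148]
 [ 1.1286  0.8898]
 [-2.1091  0.4077]
 [-1.1367  1.5479]]
```

```bash
cat >> h.py <<'E'
rig=np.array([.5285,-.2508,.173]); QR=qdown(rig[2])
def rp(y,z,x=0): return list(w(rig,[x,y,z])[0])
def rinv(p):
    c,s=np.cos(rig[2]),np.sin(rig[2]); d=np.array(p)[:2]-rig[:2]
    return np.array([c*d[0]+s*d[1],-s*d[0]+c*d[1],p[2]])
def ex(): 
    print("t",round(get_time(),2),"rig",rinv(get_tcp_pos()),"F",get_ft_force())
E
python3 - <<'E'
from h import *
movel(rp(.118,.20),QR,v=.25)
movel(rp(.118,.108),QR,v=.15); ex()
print(movel(rp(.092,.108),v=.06,until_force=25)); ex()
print(movel(rp(.057,.108),v=.05,until_force=9)); ex()
wait(.3); ex()
im=read_camera("top"); cv2.imwrite("pics/t2.png",cv2.resize(im[165:260,285:425,::-1],None,fx=5.7,fy=5.7,interpolation=cv2.INTER_CUBIC))
E
```

```text
t 6.31 rig [0.0007 0.1174 0.1089] F [ 0.5167 -0.5332 -0.3089]
False
t 6.89 rig [-0.0001  0.0917  0.108 ] F [ 0.0578  0.2757 -0.059 ]
False
t 7.74 rig [-0.      0.0567  0.108 ] F [-0.4923  0.4824  0.7574]
t 8.04 rig [0.    0.057 0.108] F [ 0.6899  0.149  -0.1302]
```

View pics/t2.png

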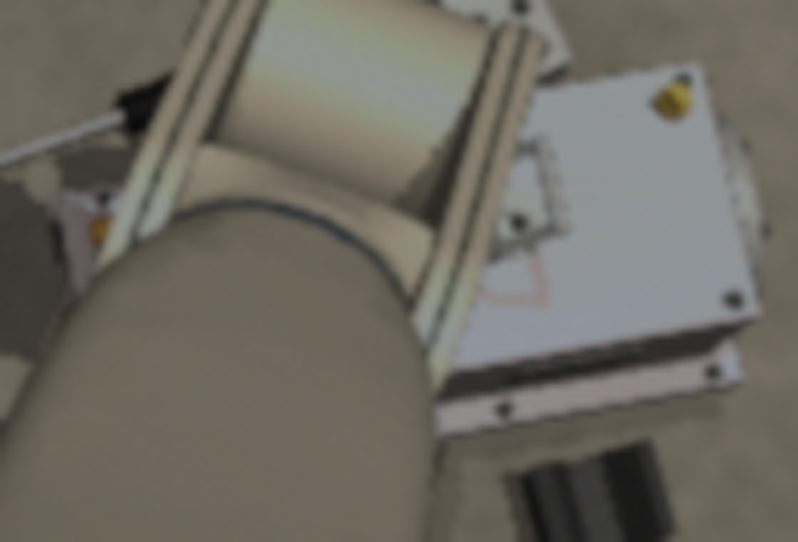

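```bash
python3 - <<'E'
from h import *
im=read_camera("wrist"); cv2.imwrite("pics/w2.png",im[:,:,::-1]);
im=read_camera("side"); cv2.imwrite("pics/s2.png",cv2.resize(im[185:320,255:425,::-1],None,fx=4.4,fy=4.4,interpolation=cv2.INTER_CUBIC))
E
```

```text
(no output)
```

View pics/w2.png

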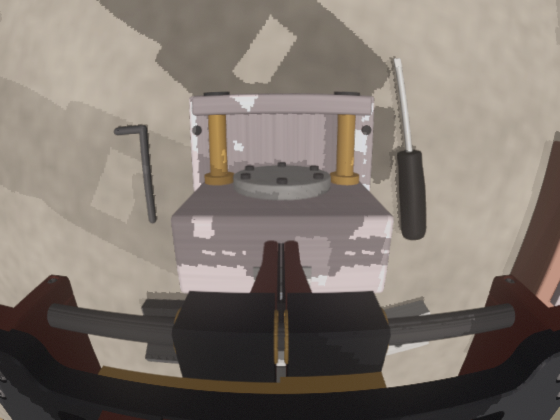

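View pics/s2.png

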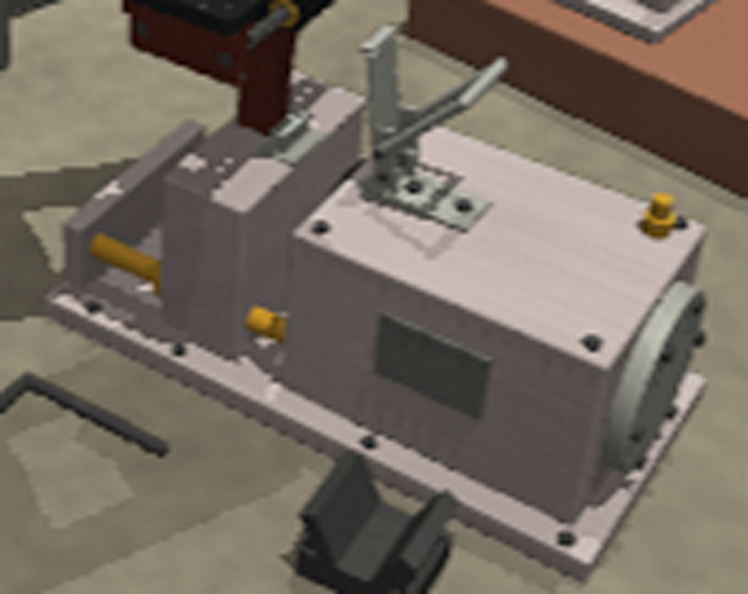

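```bash
python3 - <<'E'
from h import *
p=wpose(); print(p)
t=p[0]; print("side crop",(proj("side",t)-[255,185])*4.4, "wrist",wproj(t,p), wproj(rp(.057,.2),p))
for c in (.003,.01,.02,.03):
  P=np.array([rp(c+53e-3,.125,-.065),rp(c+53e-3,.125,.065),rp(c,.125,-.065),rp(c,.125,.065)])
  print(c,(proj("side",P)-[255,185])*4.4//1, wproj(P,p)//1)
E
```

```text
(array([ 0.5187, -0.1946,  0.108 ]), array([0.    , 0.9963, 0.0865, 0.    ]))
side crop [[257.8098 157.6284]] wrist [[279.1782 242.3863]] [[277.958  343.1211]]
0.003 [[194. 191.]
 [321.  80.]
 [281. 229.]
 [403. 111.]] [[170. 254.]
 [388. 254.]
 [182. 324.]
 [376. 324.]]
0.01 [[183. 187.]
 [310.  76.]
 [269. 224.]
 [392. 106.]] [[168. 243.]
 [389. 243.]
 [180. 316.]
 [378. 316.]]
0.02 [[167. 180.]
 [295.  70.]
 [252. 217.]
 [376. 100.]] [[166. 227.]
 [391. 227.]
 [178. 303.]
 [380. 303.]]
0.03 [[152. 173.]
 [280.  65.]
 [236. 209.]
 [360.  95.]] [[164. 211.]
 [393. 211.]
 [175. 290.]
 [382. 291.]]
```

```bash
python3 - <<'E'
from h import *
print("start tcp in side",proj("side",[.2034,.5905,.1994]),"top",proj("top",[.2034,.5905,.1994]))
def c(im,x0,y0,x1,y1,k,n): cv2.imwrite(f"pics/{n}.png",cv2.resize(im[y0:y1,x0:x1],None,fx=k,fy=k,interpolation=cv2.INTER_CUBIC))
c(cv2.imread("pics/side0.png"),0,50,80,150,6,"s0tip")
c(cv2.imread("pics/w2.png"),160,80,400,300,3,"w2a")
E
```

```text
start tcp in side [[ 54.5883 130.0628]] top [[ 19.7997 331.1801]]
```

View pics/s0tip.png

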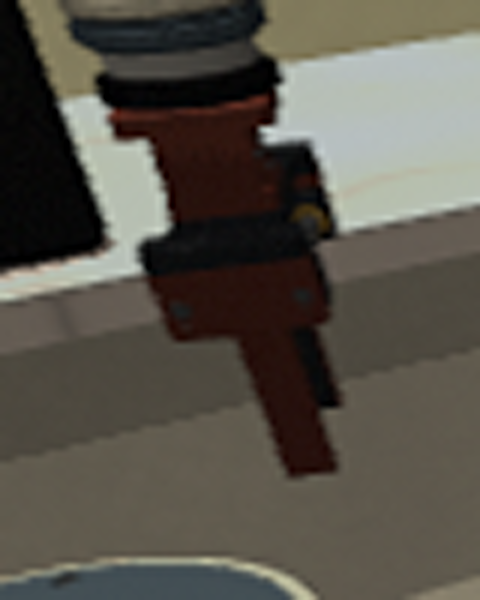

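View pics/w2a.png

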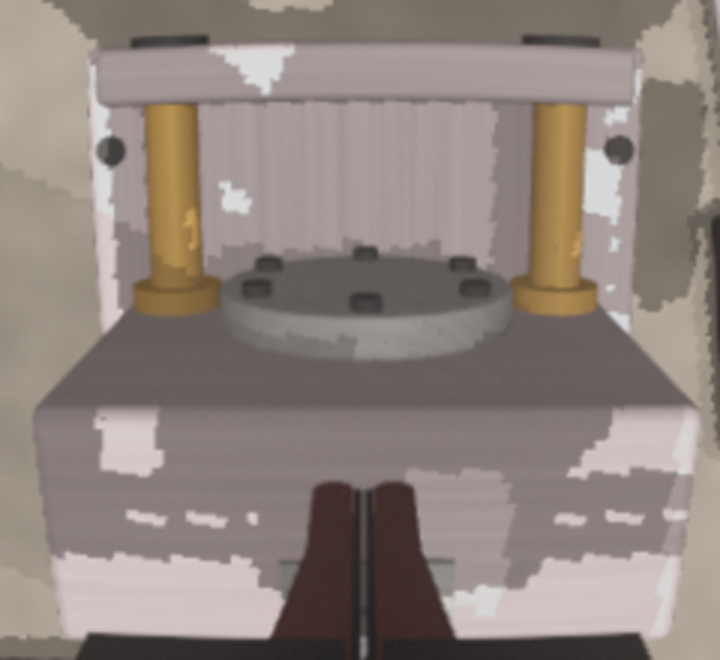

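```bash
cat > fit.py <<'E'
from h import *
W=np.load("w1pose.npy"); pose1=(W[:3],W[3:]); pose2=(np.array([0.5187,-0.1946,0.108]),np.array([0,.9963,.0865,0]))
H=np.array([[65,0,125],[-65,0,125],[65,-170,125],[-65,-170,125]])/1e3
ht=unc([(363,125),(415,378),(697,63),(762,312)],285,165,5.7)
Hs=H[[1,3,2]]; hs=unc([(293,235),(605,365),(703,232)],255,185,4.4)
C=np.array([[65,53,125],[65,0,125],[-65,53,125],[-65,0,125]])/1e3
ct=unc([(163,157),(268,140),(213,415),(318,395)],285,165,5.7)
cs=unc([(265,62),(335,92),(135,172),(213,198)],255,185,4.4)
Hw=H[[0,1]]; hw=unc([(438,475),(62,478)],220,70,4)
cw=unc([(448,180),(441,338),(53,178),(53,335)],220,70,4)
c2=unc([(698,408),(672,635),(36,408),(66,635)],160,80,3)
e=np.array([0,1,0])
def f(v):
    p,c,z=v[:3],v[3],np.array([0,0,v[4]])
    return np.r_[proj("top",w(p,H+z))-ht,proj("top",w(p,C+z+e*c))-ct,proj("side",w(p,Hs+z))-hs,proj("side",w(p,C+e*c+z))-cs].ravel()
r=least_squares(f,[.53,-.25,.17,.045,0]); print("world cams",r.x,np.abs(r.fun).max())
r0=least_squares(lambda v:f(np.r_[v,0]),[.53,-.25,.17,.045]); v0=r0.x; print("z=125",v0)
def g(o,which):
    c2s=o[4]
    a=(pose1[0]+o[:3],pose1[1]); b=(pose2[0]+o[:3],pose2[1])
    out=[]
    p=np.r_[v0[:2],v0[2]+o[3]]
    if which&1: out+=[wproj(w(p,Hw),a)-hw,wproj(w(p,C+e*v0[3]),a)-cw]
    if which&2: out+=[wproj(w(p,C+e*c2s),b)-c2]
    return np.concatenate(out).ravel()
for k in (1,3):
    r=least_squares(lambda o:np.r_[g(o,k),o[3]*100],[0,0,0,0,.02]); print("tcp offset",k,r.x,np.abs(r.fun).max())
E
python3 fit.py
```

```text
world cams [ 0.5278 -0.251   0.1768  0.0442 -0.0007] 1.6030780288114101
z=125 [ 0.5275 -0.2511  0.1768  0.0441]
tcp offset 1 [-0.0024 -0.0019  0.0061 -0.0052  0.02  ] 2.1737098143840967
tcp offset 3 [-0.0027 -0.002   0.0057 -0.0035  0.0243] 2.057190707144173
```

```bash
python3 - <<'E'
from h import *
for z in (.108,.118,.125,.13): print(z,(proj("side",[rp(.057,z),rp(.047,z,-.0135),rp(.067,z,-.0135)])-[255,185]).round(1).tolist())
im=read_camera("side"); cv2.imwrite("pics/s3.png",cv2.resize(im[180:250,280:360,::-1],None,fx=8,fy=8,interpolation=cv2.INTER_CUBIC))
E
```

```text
0.108 [[58.6, 35.9], [59.1, 40.0], [52.1, 37.1]]
0.118 [[58.8, 32.5], [59.3, 36.6], [52.3, 33.8]]
0.125 [[58.9, 30.2], [59.5, 34.3], [52.4, 31.4]]
0.13 [[59.0, 28.5], [59.6, 32.6], [52.5, 29.7]]
```

View pics/s3.png

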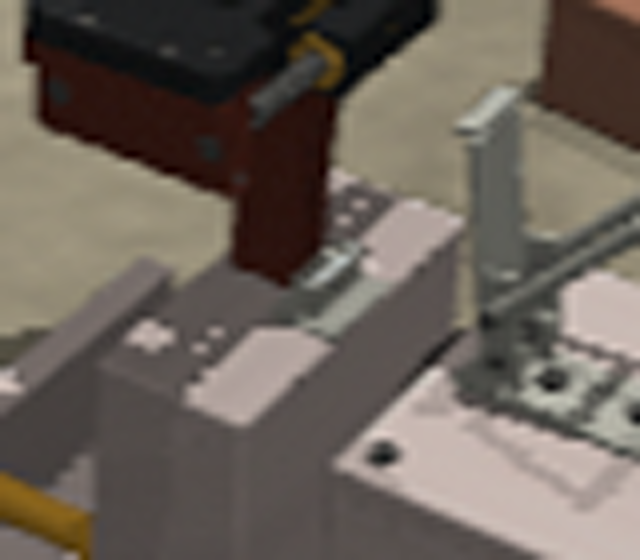

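```bash
python3 - <<'E'
from h import *
print(get_grip_width())
movel(rp(.060,.112),QR,v=.05); ex()
print(movel(rp(.060,.085),v=.04,until_force=5)); ex()
movel(rp(.060,.112),QR,v=.1); ex()
E
```

```text
0.0030114497626055167
t 8.49 rig [0.0002 0.0601 0.1124] F [ 0.1936 -0.0375 -0.514 ]
True
t 8.88 rig [0.0004 0.0595 0.1026] F [-2.1205  0.0623  8.6139]
t 9.13 rig [0.0003 0.0598 0.112 ] F [ 0.1103 -0.0022 -0.3651]
```

```bash
python3 - <<'E'
from h import *
movel(rp(.060,.125),QR,v=.2)
movel(rp(.100,.125),QR,v=.2)
movel(rp(.100,.088),QR,v=.2); ex()
print(movel(rp(.055,.088),v=.06,until_force=10)); ex()
wait(.25); ex()
im=read_camera("side"); cv2.imwrite("pics/s4.png",cv2.resize(im[185:320,255:425,::-1],None,fx=4.4,fy=4.4,interpolation=cv2.INTER_CUBIC))
E
```

```text
t 10.07 rig [-0.0006  0.0998  0.0873] F [-0.1468  0.2601 -0.2045]
True
t 10.62 rig [0.0004 0.069  0.0886] F [-0.2096  3.6322  2.8895]
t 10.87 rig [-0.0002  0.0696  0.088 ] F [ 0.2679  0.4853 -0.3955]
```

View pics/s4.png

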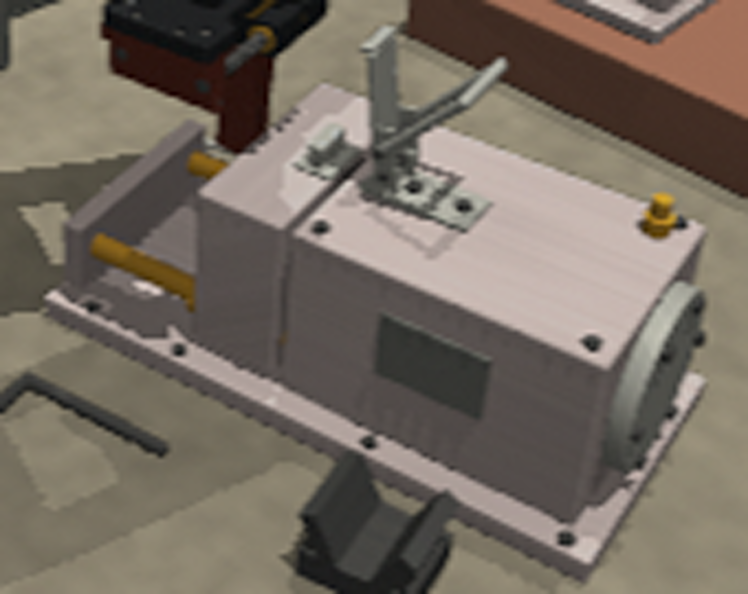

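```bash
python3 - <<'E'
from h import *
print(movel(rp(.060,.088),v=.03,until_force=13)); ex(); wait(.2); ex()
movel(rp(.085,.088),QR,v=.2)
movel(rp(.085,.20),QR,v=.3); 
# view from the side-ish: lever geometry
im=read_camera("side"); cv2.imwrite("pics/s5.png",cv2.resize(im[180:250,310:390,::-1],None,fx=9,fy=8.5,interpolation=cv2.INTER_CUBIC))
ex()
E
```

```text
True
t 11.14 rig [-0.0004  0.0691  0.0878] F [-0.2653  2.65    1.7561]
t 11.34 rig [-0.0008  0.0692  0.0874] F [-0.0803  1.3706  1.0419]
t 12.17 rig [-0.0006  0.0849  0.1995] F [ 0.4518 -0.324  -0.1506]
```

View pics/s5.png

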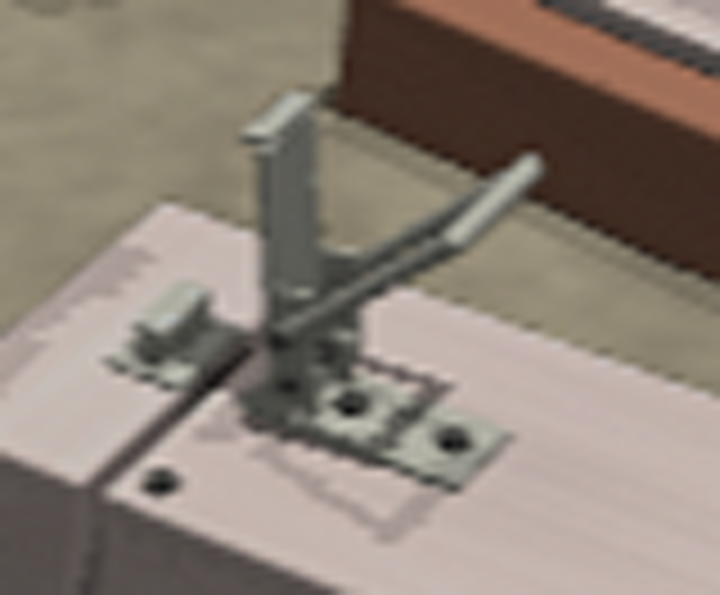

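```bash
cat >> h.py <<'E'
def lev(th,r,n=0): # (y,z) in rig
    return np.array([-.024,.138])+r*np.array([-np.cos(th),np.sin(th)])+n*np.array([np.sin(th),np.cos(th)])
def bar(th,lp=4.0,r=.062):
    return lev(th,.02,-.003)+r*np.array([np.cos(lp-th),np.sin(lp-th)])
E
python3 - <<'E'
from h import *
f=lambda P:((proj("side",P)-[310,180])*[9,8.5]).round(0).tolist()
for th in (1.7,1.8,1.9,2.0):
    b=bar(th); t=lev(th,.075,.007)
    print(th,b,"bar ends",f([rp(*b,-.02),rp(*b,.02)]),"tip",t,f([rp(*t,-.013),rp(*t,.013)]))
E
```

```text
1.7 [-0.0657  0.2045] bar ends [[450.0, 245.0], [525.0, 173.0]] tip [-0.0074  0.2115] [[248.0, 134.0], [300.0, 91.0]]
1.8 [-0.0589  0.2083] bar ends [[425.0, 223.0], [501.0, 152.0]] tip [-0.0001  0.2094] [[221.0, 132.0], [273.0, 89.0]]
1.9 [-0.0517  0.2114] bar ends [[399.0, 203.0], [475.0, 133.0]] tip [0.0069 0.2067] [[195.0, 132.0], [248.0, 90.0]]
2.0 [-0.0442  0.2138] bar ends [[372.0, 185.0], [448.0, 116.0]] tip [0.0136 0.2033] [[171.0, 135.0], [223.0, 93.0]]
```

```bash
cat >> h.py <<'E'
OY,OZ=.003,-.022   # reported = true + offset (finger tip, near rig)
def tip(y,z,x=0): return rp(y+OY,z+OZ,x)
E
python3 - <<'E'
from h import *
movel(tip(.085,.265),QR,v=.3)
movel(tip(-.100,.265),QR,v=.35)
movel(tip(-.100,.200),QR,v=.2); ex()
print(movel(tip(-.055,.206),QR,v=.1,until_force=15)); ex()
print(movel(tip(-.028,.213),QR,v=.08,until_force=15)); ex()
wait(.3)
im=read_camera("side"); cv2.imwrite("pics/s6.png",cv2.resize(im[180:250,310:390,::-1],None,fx=9,fy=8.5,interpolation=cv2.INTER_CUBIC))
E
```

```text
t 13.61 rig [ 0.0003 -0.0959  0.1781] F [ 0.2154 -0.7034  0.0094]
False
t 14.21 rig [ 0.0003 -0.0517  0.1844] F [0.1422 0.1126 0.1578]
False
t 14.71 rig [ 0.0002 -0.0247  0.1912] F [ 0.3991  1.6588 -0.6087]
```

View pics/s6.png

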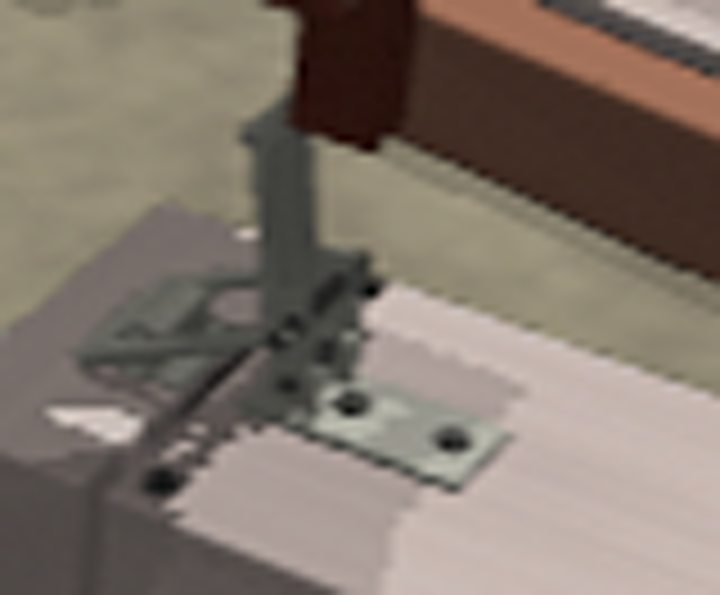

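```bash
python3 - <<'E'
from h import *
movel(tip(-.045,.230),QR,v=.2)
movel(tip(-.045,.262),QR,v=.25)
movel(tip(.026,.262),QR,v=.3)
movel(tip(.026,.192),QR,v=.25); ex()
for th in (1.6,1.45,1.25,1.05,.85):
    y,z=lev(th,.062,.007)
    r=movel(tip(y+.010+(.003 if th>1.5 else 0),z),QR,v=.09,until_force=30); print(th,r,get_ft_force(),rinv(get_tcp_pos()))
    if r: break
wait(.1)
im=read_camera("side"); cv2.imwrite("pics/s7.png",cv2.resize(im[180:250,310:390,::-1],None,fx=9,fy=8.5,interpolation=cv2.INTER_CUBIC)); ex()
E
```

```text
t 16.42 rig [-0.0003  0.0285  0.1695] F [ 1.0438 -0.157   0.5256]
1.6 False [ 0.5303 -0.0915 -0.7662] [ 0.0002 -0.0001  0.1785]
1.45 False [ 0.3907 -0.3451  0.3459] [ 0.     -0.0121  0.1784]
1.25 False [0.4698 0.1979 0.7116] [-0.     -0.0245  0.1768]
1.05 False [-0.0185  0.7314 -0.0243] [-0.0001 -0.0363  0.1729]
0.85 False [-0.3086  2.6234  3.1553] [ 0.     -0.0468  0.1671]
t 18.2 rig [ 0.     -0.0465  0.1674] F [-0.3058  1.7033  2.9895]
```

View pics/s7.png

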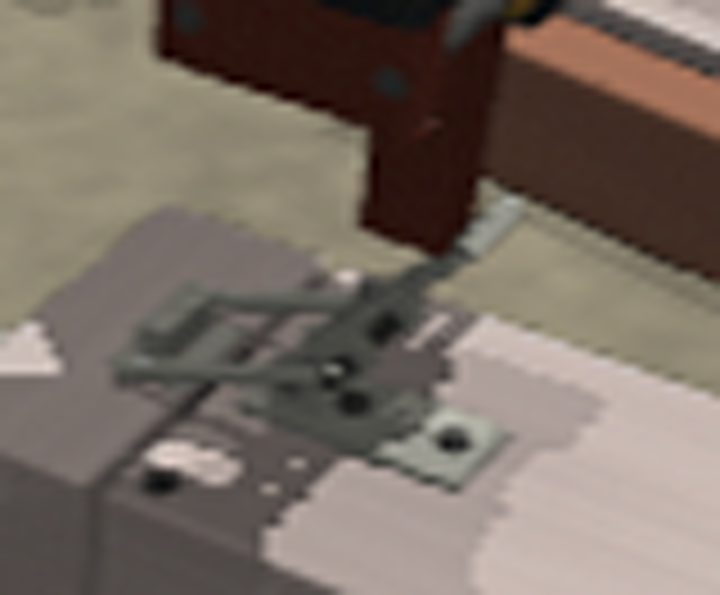

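```bash
python3 - <<'E'
from h import *
for th in (.65,.45,.3,.15,.0,-.06):
    y,z=lev(th,.062,.007)
    r=movel(tip(y+.008,z),QR,v=.08,until_force=35); print(th,r,get_ft_force(),rinv(get_tcp_pos()))
wait(.2); ex()
im=read_camera("side"); cv2.imwrite("pics/s8.png",cv2.resize(im[180:250,310:390,::-1],None,fx=9,fy=8.5,interpolation=cv2.INTER_CUBIC)); ex()
E
```

```text
0.65 False [-0.0828  3.786   1.4332] [-0.0001 -0.0575  0.1587]
0.45 False [0.2594 0.4407 0.3068] [-0.0001 -0.0662  0.1492]
0.3 False [ 0.9877  0.2722 -0.2715] [-0.0002 -0.0704  0.1406]
0.15 False [ 0.7728 -0.2164  0.0945] [-0.0003 -0.0732  0.1315]
0.0 False [ 1.2856 -0.4374  1.1845] [ 0.0001 -0.0752  0.1226]
-0.06 False [-7.1753  5.5218 23.7116] [ 0.0003 -0.0753  0.1222]
t 20.08 rig [ 0.0003 -0.0753  0.1222] F [-7.0726  6.1079 24.4697]
t 20.13 rig [ 0.0002 -0.0753  0.1222] F [-7.4278  5.2277 24.8426]
```

View pics/s8.png

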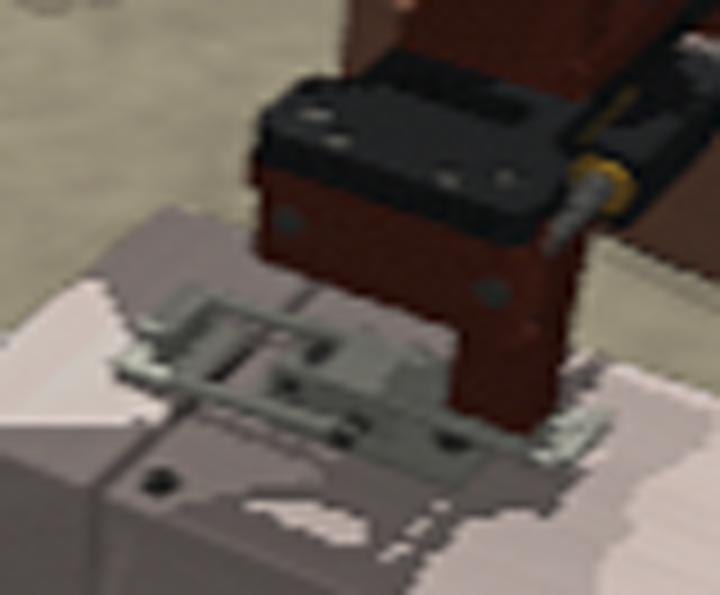

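```bash
python3 - <<'E'
from h import *
movel(tip(-.070,.20),QR,v=.25); 
movel(tip(-.03,.24),QR,v=.25); ex()
p=wpose(); im=read_camera("wrist"); cv2.imwrite("pics/w9.png",im[:,:,::-1])
P=[rp(.003+.0,.125,-.065),rp(.003,.125,.065)]; print(wproj(P,p))
im=read_camera("side"); cv2.imwrite("pics/s9.png",cv2.resize(im[195:250,310:390,::-1],None,fx=9.5,fy=9.5,interpolation=cv2.INTER_CUBIC))
E
```

```text
t 20.89 rig [-0.0001 -0.0267  0.2174] F [ 0.9708 -0.3155 -0.2192]
[[205.9574 167.2065]
 [353.7451 167.3562]]
```

View pics/s9.png

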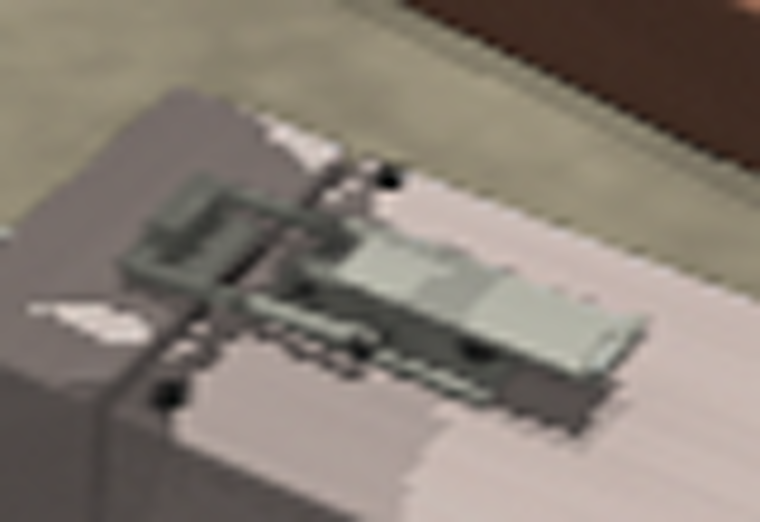

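View pics/w9.png

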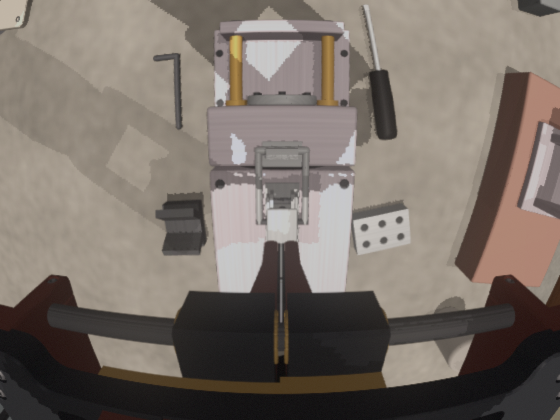

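```bash
python3 - <<'E'
import cv2
t=cv2.imread("pics/w9.png")
cv2.imwrite("pics/w9a.png",cv2.resize(t[130:235,225:340],None,fx=6.5,fy=5.7,interpolation=cv2.INTER_CUBIC))
E
```

```text
(no output)
```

View pics/w9a.png

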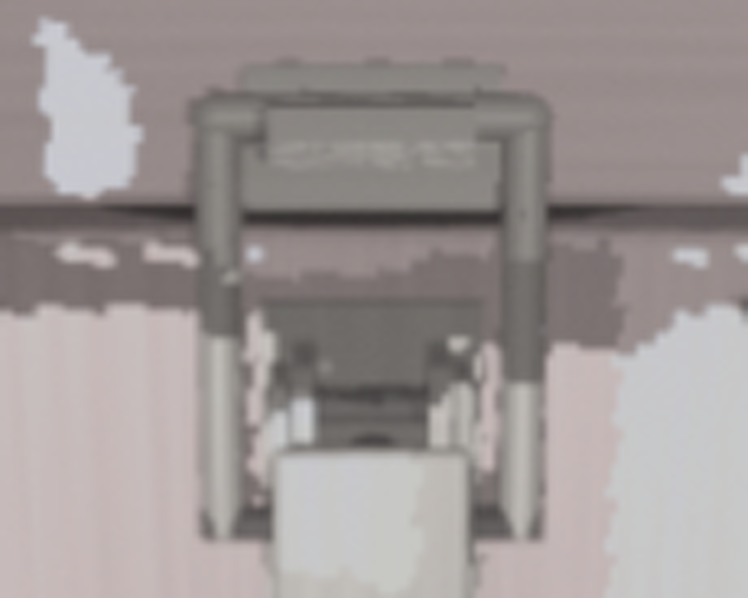

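```bash
python3 - <<'E'
from h import *
box=[0.5118,0.196,-0.062]
q=qdown(box[2]+np.pi/2)
movel(tip(-.03,.30),QR,v=.3)
move_pose(list(w(box,[-.06,-.03,.25])[0]),q)
command_gripper(1.0)
p=wpose(); im=read_camera("wrist"); cv2.imwrite("pics/w10.png",im[:,:,::-1]); np.save("w10pose.npy",np.r_[p[0],p[1]]); print(p,get_time())
im=read_camera("side"); cv2.imwrite("pics/s10.png",cv2.resize(im[105:235,165:285,::-1],None,fx=5.5,fy=4.6,interpolation=cv2.INTER_CUBIC))
B=np.array([[80,100,80],[80,-100,80],[-80,-100,80],[-80,100,80],[-60,-30,112],[-77,-30,112]])/1e3
print(wproj(w(box,B),p), wproj(p[0],p))
E
```

```text
(array([0.4501, 0.1698, 0.25  ]), array([-0.    ,  0.7287,  0.6848, -0.    ])) 24.4333
[[379.536  284.0956]
 [225.9827 285.9666]
 [217.7477 161.6249]
 [393.5398 162.7545]
 [280.4582 185.7743]
 [280.4521 169.4759]] [[280.5185 241.098 ]]
```

View pics/w10.png

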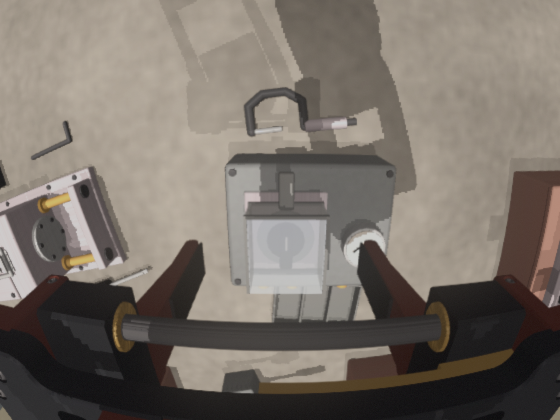

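View pics/s10.png

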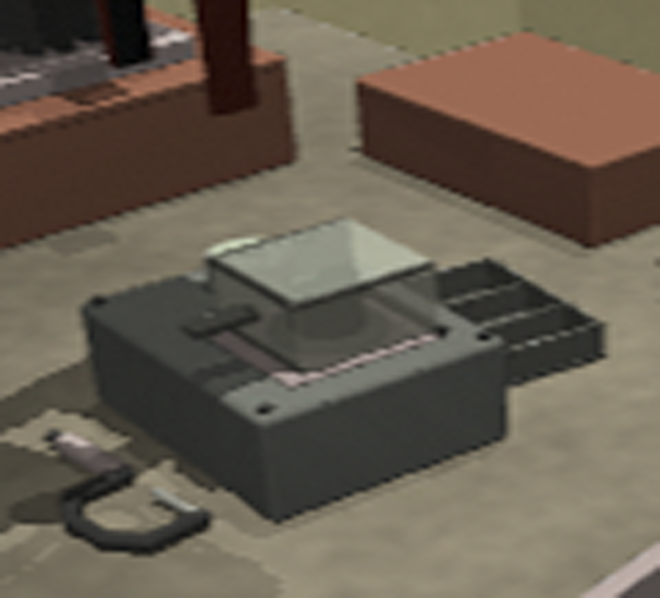

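```bash
python3 - <<'E'
import cv2
t=cv2.imread("pics/w10.png")
cv2.imwrite("pics/w10a.png",cv2.resize(t[145:300,215:405],None,fx=4.2,fy=3.8,interpolation=cv2.INTER_CUBIC))
E
```

```text
(no output)
```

View pics/w10a.png

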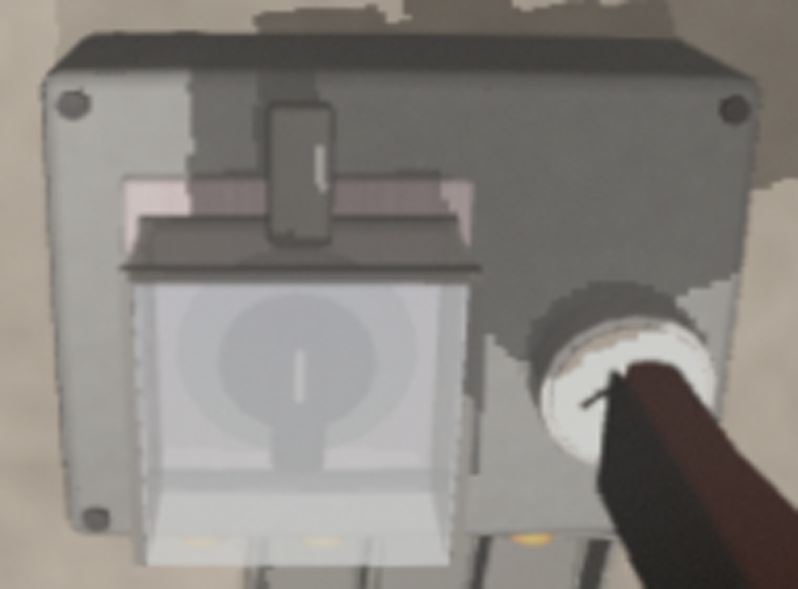

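```bash
python3 - <<'E'
from h import *
box=np.array([0.5118,0.196,-0.062])
W=np.load("w10pose.npy")
P=np.array([[-80,-100,80],[-80,100,80],[80,-100,80],[-77,-30,116],[-37,-30,116]])/1e3
u=(np.array([(42,72),(760,78),(72,530),(301,103),(300,242)])+.5)/[4.2,3.8]-.5+[215,145]
def f(o): return (wproj(w(box+[0,0,o[3]],P),(W[:3]+o[:3],W[3:]))-u).ravel()
r=least_squares(f,[0,0,0,0]); print(r.x); print(r.fun.reshape(-1,2))
# box from top only, with rear tab check
T=np.array([[-77,-30,116],[-37,-30,134-0.0]])/1e3
print((proj("top",w(box,T[:1]))-[145,150])*4.4,(proj("side",w(box,T[:1]))-[165,145])*6)
E
```

```text
[-0.0043 -0.0057  0.0104 -0.0029]
[[ 0.1937 -0.4932]
 [-0.358  -0.3472]
 [-0.1487  0.1883]
 [ 0.1385  0.1859]
 [ 0.093   0.4388]]
[[231.4685 411.5914]] [[203.1798 190.2771]]
```

```bash
python3 - <<'E'
from h import *
I=(np.zeros(3),np.array([1.,0,0,0]))
for d in (0,.005,.01,.015,.02): print(d,wproj([[0,-.01,-d],[0,0,-d]],I).round(1).tolist(), wproj([[.0575,-.01,-d],[.044,-.01,-d]],I).round(0).tolist())
E
```

```text
0 [[280.5, 226.1], [280.5, 241.1]] [[373.0, 225.0], [352.0, 226.0]]
0.005 [[280.5, 229.2], [280.5, 244.5]] [[375.0, 228.0], [353.0, 229.0]]
0.01 [[280.5, 232.4], [280.5, 248.0]] [[377.0, 232.0], [355.0, 232.0]]
0.015 [[280.5, 235.8], [280.5, 251.7]] [[379.0, 235.0], [357.0, 235.0]]
0.02 [[280.5, 239.3], [280.5, 255.5]] [[382.0, 238.0], [359.0, 239.0]]
```

```bash
cat >> h.py <<'E'
box=np.array([.5118,.196,-.065]); QB=qdown(box[2]+np.pi/2); OB=np.array([.0043,.0057,-.022])
def bp(x,y,z): return list(w(box,[x,y,z])[0]+OB)   # finger tip in box frame -> reported tcp
E
python3 - <<'E'
from h import *
movel(bp(-.063,-.03,.15),QB,v=.25)
p=wpose(); im=read_camera("wrist"); cv2.imwrite("pics/w11.png",im[:,:,::-1])
movel(bp(-.063,-.03,.10),QB,v=.2)
print(movel(bp(-.063,-.03,.068),v=.05,until_force=5)); print(get_tcp_pos(),get_ft_force(),get_time(), get_ft_torque())
z=get_tcp_pos()[2]
t=get_tcp_pos(); movel([t[0],t[1],z+.010],QB,v=.1)
im=read_camera("wrist"); cv2.imwrite("pics/w12.png",im[:,:,::-1])
im=read_camera("side"); cv2.imwrite("pics/s12.png",cv2.resize(im[105:235,165:285,::-1],None,fx=5.5,fy=4.6,interpolation=cv2.INTER_CUBIC))
E
```

```text
True
[0.4519 0.1761 0.0576] [-1.8272 -0.5326  8.6737] 26.05 [-0.2159  0.292   0.0039]
```

View pics/w11.png

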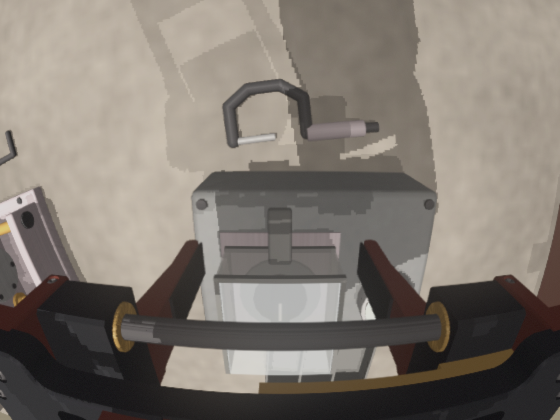

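View pics/w12.png

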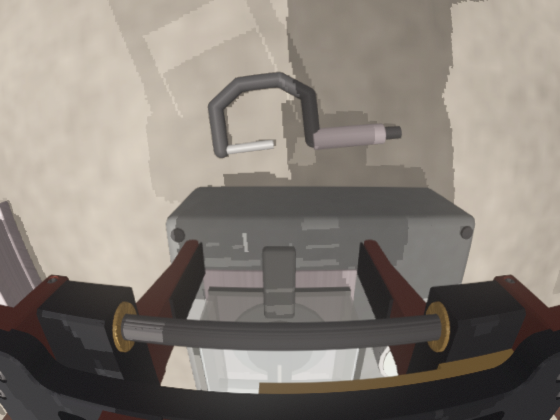

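View pics/s12.png

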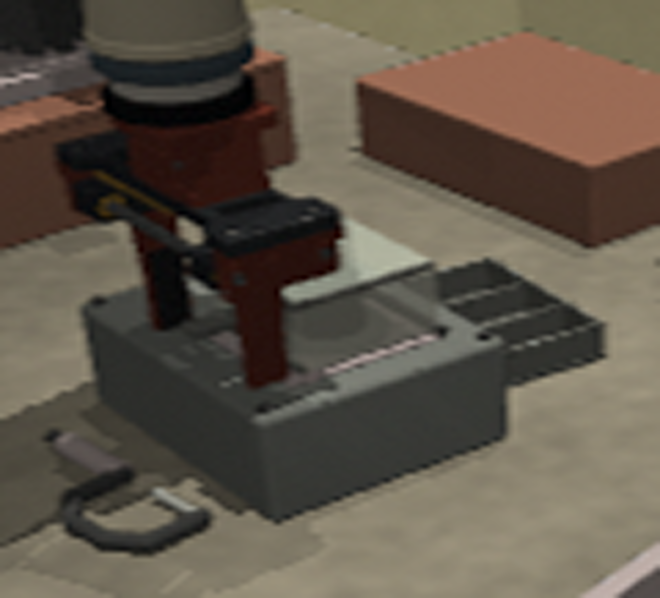

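```bash
python3 - <<'E'
from h import *
movel(bp(-.063,-.03,.096),QB,v=.1)
command_gripper(0.0); print("w",get_grip_width(),get_ft_force(),get_time())
def g(phi,r0=(-.116,.030)):
    a=np.arctan2(r0[1],-r0[0])+phi; r=np.hypot(*r0); return .053-r*np.cos(a), .082+r*np.sin(a)
for phi in (.2,.4,.6,.8,1.0,1.2,1.35):
    x,z=g(phi); r=movel(bp(x,-.03,z-.016),QB,v=.13,until_force=30); print(phi,r,get_ft_force(),get_grip_width())
    if r: break
im=read_camera("side"); cv2.imwrite("pics/s13.png",cv2.resize(im[85:235,165:285,::-1],None,fx=5,fy=4,interpolation=cv2.INTER_CUBIC)); print(get_time())
E
```

```text
w 0.17534449220589998 [-0.203  -4.4728  1.4355] 27.75
0.2 False [ 0.703  -5.3078 -0.3942] 0.18167383767308473
0.4 False [-0.2746 -4.5638 -0.052 ] 0.18337257874677074
0.6 False [-0.234  -5.6151  0.8268] 0.1805812430834326
0.8 False [-0.4551 -5.7613  1.7146] 0.17823910529719975
1.0 False [ 0.3707 -5.4768 -1.0065] 0.18110802998017697
1.2 False [-0.433  -5.1816 -0.4878] 0.18070178832291187
1.35 False [-0.8133 -4.6338  0.4013] 0.1817321242716958
30.0917
```

View pics/s13.png

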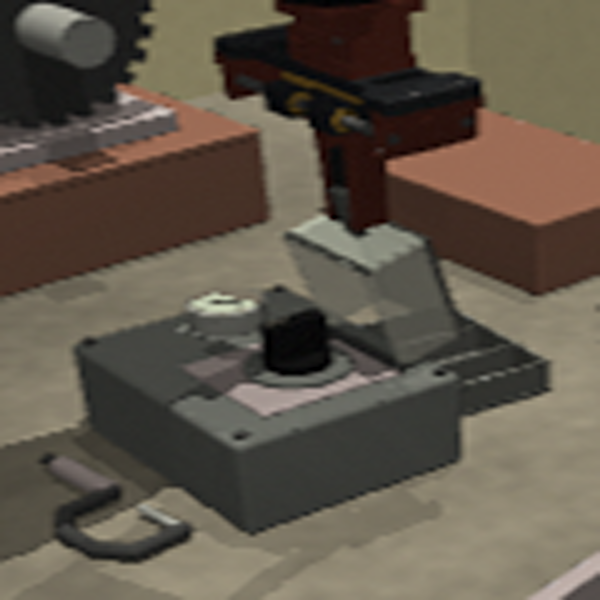

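```bash
python3 - <<'E'
from h import *
def g(phi,r0=(-.116,.030)):
    a=np.arctan2(r0[1],-r0[0])+phi; r=np.hypot(*r0); return .053-r*np.cos(a), .082+r*np.sin(a)
x,z=g(1.55); print(movel(bp(x,-.03,z-.016),QB,v=.13,until_force=30),get_ft_force())
command_gripper(1.0)
movel(bp(x-.01,-.03,z+.05),QB,v=.25)
movel(bp(-.03,-.03,.24),QB,v=.3)
p=wpose(); im=read_camera("wrist"); cv2.imwrite("pics/w14.png",im[:,:,::-1]); np.save("w14pose.npy",np.r_[p[0],p[1]])
im=read_camera("side"); cv2.imwrite("pics/s14.png",cv2.resize(im[105:235,165:285,::-1],None,fx=5.5,fy=4.6,interpolation=cv2.INTER_CUBIC)); print(get_time())
E
```

```text
False [-0.3455 -5.8216  2.2562]
32.6083
```

View pics/s14.png

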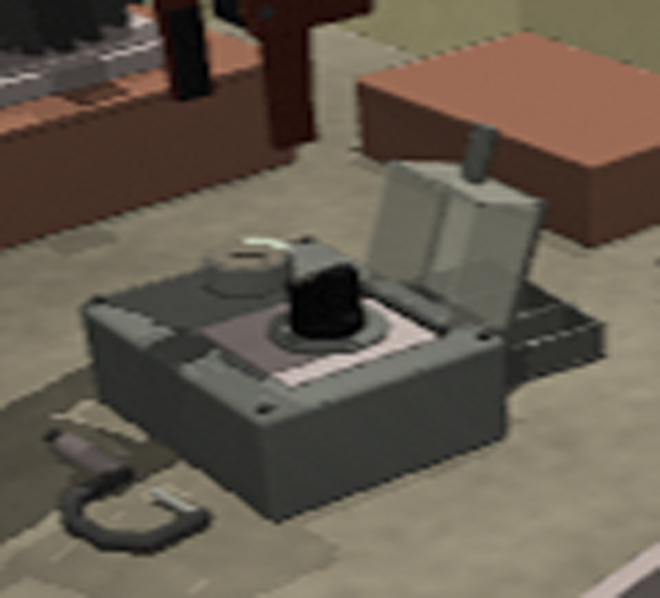

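View pics/w14.png

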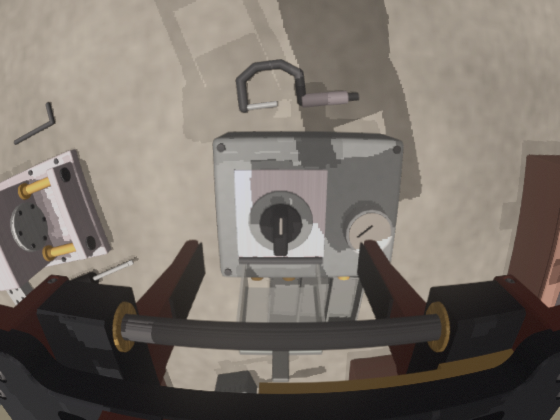

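```bash
python3 - <<'E'
from h import *
command_gripper(0.0)
def C(a,s=.016,gap=0): return np.array([.008,-.030])+s*np.array([-np.cos(a),np.sin(a)])+(.007+gap)*np.array([-np.sin(a),-np.cos(a)])
def tp(c,z=.101): return bp(c[0]-.010,c[1]-.0135,z)
c0=C(0)+[0,-.015]
movel(tp(c0,.16),QB,v=.3); print(movel(tp(c0),QB,v=.2,until_force=15))
for a in (0,.25,.5,.75,.95):
    r=movel(tp(C(a)),QB,v=.07,until_force=15); print(a,r,get_ft_force(),get_tcp_pos(),get_time())
    if r: break
im=read_camera("wrist"); cv2.imwrite("pics/w15.png",im[:,:,::-1])
im=read_camera("side"); cv2.imwrite("pics/s15.png",cv2.resize(im[105:235,165:285,::-1],None,fx=5.5,fy=4.6,interpolation=cv2.INTER_CUBIC)); print(get_time())
E
```

```text
False
0 False [-0.1101 -0.1292  0.0369] [0.4954 0.1533 0.0798] 35.2
0.25 False [ 0.1691  0.2849 -0.8218] [0.4938 0.1569 0.0791] 35.45
0.5 False [-2.0876 -1.3485  1.1164] [0.4933 0.1609 0.0787] 35.7
0.75 False [-4.9877 -1.3322 -0.0087] [0.4941 0.1651 0.0786] 35.95
0.95 False [-5.3429  1.0989  0.2983] [0.4956 0.1683 0.0785] 36.2
36.3
```

View pics/s15.png

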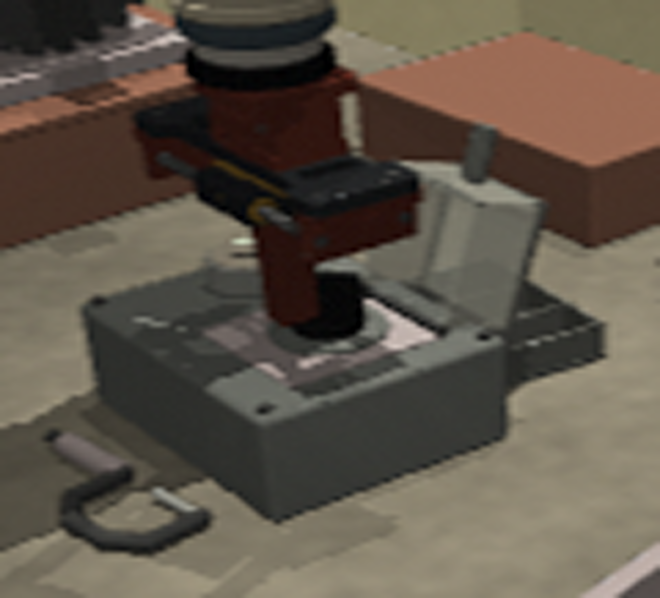

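View pics/w15.png

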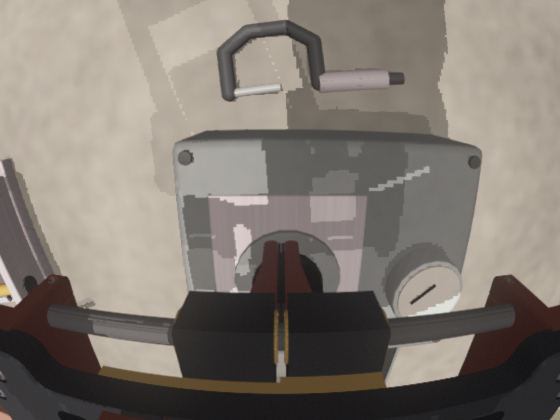

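```bash
python3 - <<'E'
from h import *
movel(bp(-.03,-.048,.101),QB,v=.15)
movel(bp(-.045,-.03,.20),QB,v=.3)
p=wpose(); im=read_camera("wrist"); cv2.imwrite("pics/w16.png",cv2.resize(im[150:300,200:400,::-1],None,fx=4,fy=4,interpolation=cv2.INTER_CUBIC))
im=read_camera("side"); cv2.imwrite("pics/s16.png",cv2.resize(im[145:215,195:265,::-1],None,fx=8,fy=8,interpolation=cv2.INTER_CUBIC)); print(get_time())
o=OB*[-1,-1,0]+[0,0,.0104]
print((wproj(w(box,[[.008,-.03,.124],[-.013,-.03,.124],[.029,-.03,.124]]),(p[0]+o,p[1]))-[200,150])*4)
E
```

```text
37.1667
[[317.5413 457.1491]
 [317.4178 369.4475]
 [317.672  538.9084]]
```

View pics/w16.png

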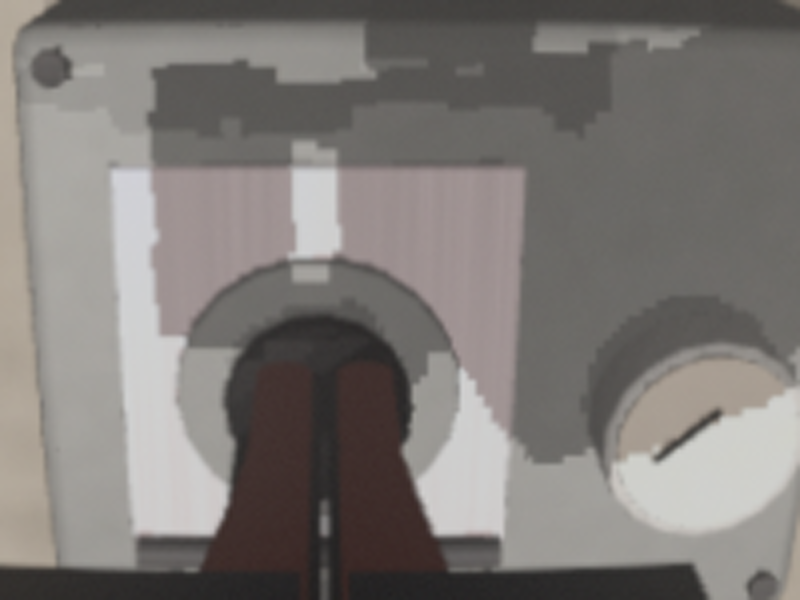

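View pics/s16.png

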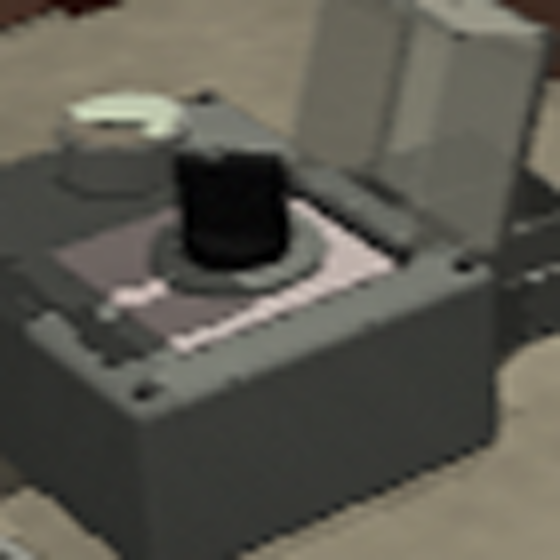

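```bash
python3 - <<'E'
from h import *
movel(bp(-.02,-.03,.25),QB,v=.3)
p=wpose(); im=read_camera("wrist"); cv2.imwrite("pics/w17.png",cv2.resize(im[170:270,220:340,::-1],None,fx=6,fy=6,interpolation=cv2.INTER_CUBIC))
a=cv2.imread("pics/w14.png"); cv2.imwrite("pics/w14a.png",cv2.resize(a[170:270,220:340],None,fx=6,fy=6,interpolation=cv2.INTER_CUBIC)); print(get_time())
E
```

```text
37.55
```

View pics/w17.png

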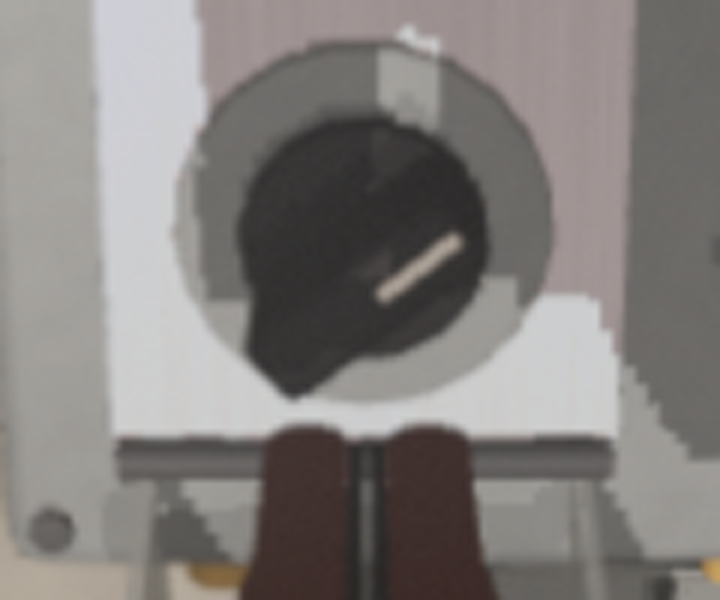

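View pics/w14a.png

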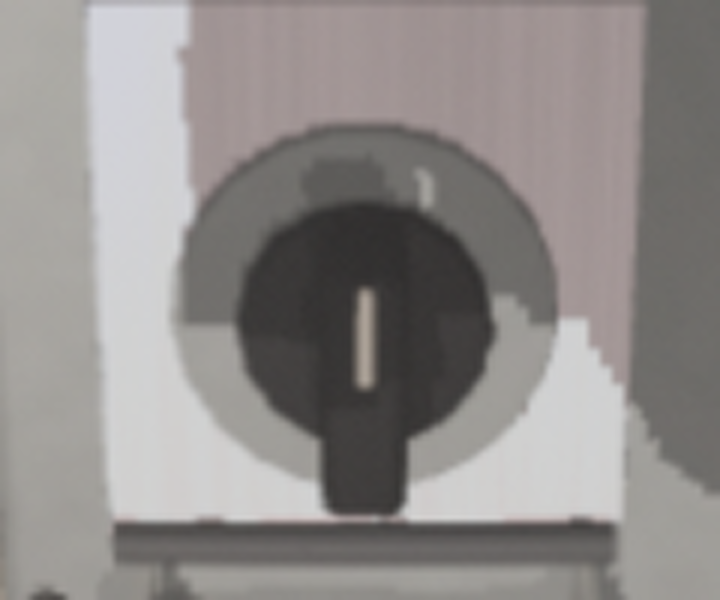

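```bash
python3 - <<'E'
from h import *
def C(a,s=.016,gap=0): return np.array([.008,-.030])+s*np.array([-np.cos(a),np.sin(a)])+(.007+gap)*np.array([-np.sin(a),-np.cos(a)])
def tp(c,z=.101): return bp(c[0]-.010,c[1]-.0135,z)
movel(tp(C(.9,gap=.012),.16),QB,v=.3); print(movel(tp(C(.9,gap=.012)),QB,v=.2,until_force=15))
for a in (.9,1.0,1.08,1.15,1.2):
    r=movel(tp(C(a)),QB,v=.05,until_force=12); print(a,r,get_ft_force(),get_tcp_pos())
    if r: break
wait(.1)
movel(tp(C(.9,gap=.020)),QB,v=.15)
movel(bp(-.04,-.05,.16),QB,v=.3)
movel(bp(-.02,-.03,.25),QB,v=.3)
p=wpose(); im=read_camera("wrist"); cv2.imwrite("pics/w18.png",cv2.resize(im[170:270,220:340,::-1],None,fx=6,fy=6,interpolation=cv2.INTER_CUBIC)); print(get_time())
im=read_camera("side"); cv2.imwrite("pics/s18.png",im[:,:,::-1])
E
```

```text
False
0.9 False [-0.2256  0.8397  0.1052] [0.4974 0.1681 0.0798]
1.0 False [-2.6663 -1.7277  1.933 ] [0.4973 0.1689 0.0791]
1.08 False [-4.6873 -5.4449  4.9747] [0.4972 0.1693 0.0788]
1.15 False [-6.7294 -8.3499  6.5752] [0.4971 0.1696 0.0786]
1.2 False [-8.0539 -8.5123  6.9037] [0.497  0.1699 0.0785]
41.1167
```

View pics/w18.png

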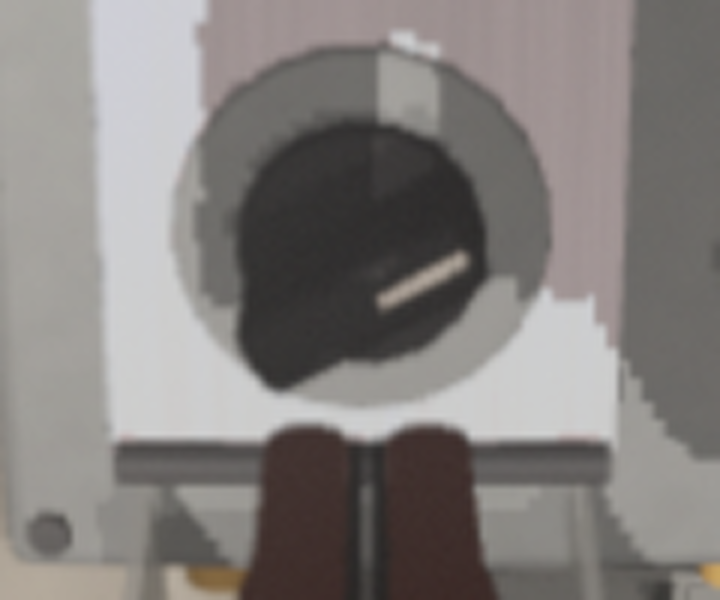

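View pics/s18.png

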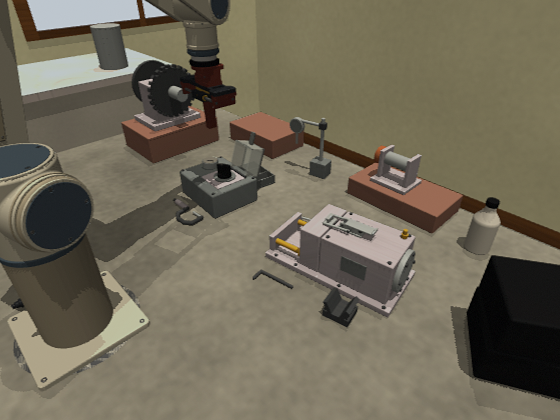

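```bash
python3 - <<'E'
from h import *
print(get_ft_force(),get_time()); job_done()
E
```

```text
[-0.2973 -0.2039  0.1092] 41.1667
the job is handed in; nothing more can be done
```

I closed and latched the chamber, opened the guard and turned the selector to its stop, then handed the job in at 41.2 s. No verdict was reported.

**Last checks:**
- **Lever:** It lies flat in the side picture.
- **Loop:** Its bar sits under the keeper's lip in the wrist picture.
- **Guard:** It stands back and open.
- **Selector:** Its mark reads about 63° (1.1 rad, stop at 1.05), and the push force rose to about 12 N against the stop.
- **Robot:** It was clear of everything, with the wrist force back to near zero.
- **Tools and instruments:** Those I could pick out in the last side picture (micrometer, hex key, V-block, tray) are where they stood. I did not check the screwdriver and setting block separately at the end.

**What disagreed or went unmeasured:**
- **Fingertip height:** The real fingertips sit about 22 mm above the reported TCP. I found this when the first push slid over the cover's top and moved the cover by its keeper. I measured it by touching the cover's top and corrected every later move. A touch on the air box gave the same figure.
- **Horizontal offset:** Reported positions were also 3 to 6 mm off horizontally, and I corrected for that too.
- **Selector:** The first push left it at about 0.94 rad, so I pushed it a second time.
- **Latch force:** I read only about 4 N on the lever on the way down, against the stated 13 N. I only read it at the stops between moves, so the peak may have been missed.
- **Cover slide:** I did not measure the final slide directly. I judged it drawn tight from the flat lever and the seated loop.

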